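# Nest the leaning cups in the cream pot

## Robot

A 6-joint arm with a two-finger parallel gripper is mounted at the origin on the work surface. World frame = base frame: x ahead of the robot, y to its left, z up, the work surface at z = 0. Lengths are in m, angles in rad, forces in N, time in s.
With the tool pointing down it reaches from about 0.275 to 0.875 m from the base axis. Payload 12.5 kg.
Tool frame: the origin (TCP) lies at the very end of the fingers, on their centre line; the grasp point (between the pads) lies 19 mm behind it; z points along the fingers, y is the direction in which the jaws open and shut (so a half turn about z gives the same grasp; the last joint's range is limited). The gripper opens to 85 mm and grips with 20 to 120 N. Pads are 22 mm wide; open, the fingers measure 114 mm over their backs; the gripper's body (76 mm by 85 mm) begins 54 mm behind the grasp point. The pads swing forward as they close: fully open they stand 13 mm farther back than shut.
Start: joints at [1.141, 0.351, 1.652, -0, 1.139, -0.085], TCP at [0.186, 0.518, 0.192] pointing down, gripper open.
Joint ranges: [-2.75, 2.75], [-0.79, 2.1], [0.01, 2.65], [-1.57, 4.71], [0.07, 3.14], [-2.87, 2.87]. Speed limits (rad/s): [2.22, 2.22, 2.79, 3.14, 3.14, 3.14].

## Interface

Orientations are given as a 3x3 rotation matrix whose columns are the frame's x, y, z axes.
In Python, from cell import manip, grab_frame, spot_in gives the robot as it stands. Calls block until the motion is done:
- manip.goto(position, orientation): joint-space move of the TCP to a pose.
- manip.move_linear(position, v=0.15, ori=None, max_force=None): straight line of the TCP; ori=None keeps the orientation; v is the mean speed in m/s. With max_force (N) it stops when the force on the tool has changed by that much, and returns True; else False.
- manip.goto_joints(angles): joint-space move.
- manip.gripper_to(opening, newtons=None): opening from 0.0 (shut) to 1.0 (fully open); newtons is the grip in N (None keeps the last); returns when the fingers have stopped.
- manip.hold(seconds).
- manip.inverse_kinematics(position, orientation): joint angles nearest the present ones, or None.
- grab_frame(name): name is "scene" or "top" or "wrist"; returns a dict with "pixels" (384x512x3 uint8, red, green, blue), "mtx" (3x3 intrinsics, pixels), "R" (3x3) and "t" (3): a world point X has camera coordinates R X + t. Camera axes: x right, y down, z forward; pixel columns grow to the right and rows downward; lengths in m; the calibration is good to about 2 mm. A picture is of the moment at which its call begins. There is no depth.
A pose or a line that the arm cannot do raises manip.Unreachable and nothing moves.
- manip.job_done(): hands the job in, once; it reports no verdict.
Trained networks look in a picture, given as the dict that the camera call returned (one of the last four; its "shot" number tells which), for a name from the list of things; names that differ only in an ending like _2 or _b are one class to them, and where a whole thing is asked for, a point or a joint stands for the part that bears it (a point fixed in the world has none). Each returns a list of dicts, best first, with "p" (0 to 1); they miss things now and then, are a little off and sometimes report something else, mostly with a low value. They report only what shows in the picture. A call takes as long as a camera call. They do not tell look-alikes from the thing itself.
- spot_in(label, picture): "position" ([x, y, z] in m, in world coordinates, good to about 4 mm: the middle of the surface that is visible of it).
Readings, each from a call of its own:
- manip.read_t(): time.
- manip.read_joint_positions(): joint angles.
- manip.read_joint_vel(): joint speeds.
- manip.read_effort(): joint torques, N m.
- manip.read_eef_pos(): TCP position.
- manip.read_tcp_rot(): TCP orientation.
- manip.read_wrist_force(): force on the tool from outside, world axes, zero at the start.
- manip.read_wrist_torque(): the same for the moment, N m.
- manip.read_opening(): opening from 0.0 (shut) to 1.0 (fully open).
Only numpy, scipy, OpenCV 4.12 (cv2) and the standard library are available. Lean on these libraries where they do the work, as an engineer would, in place of code of your own. Each camera call takes 0.05 s, during which the arm holds its last target.

## Task

Nest the set of three: take the pink cup and the narrow blue cup off their sloping drying rests, stand the pink cup upright inside the wide cream pot, right down on its floor, and the blue cup upright inside the pink cup, right down on its floor. Set the cups down rather than dropping them, leave the pot standing where it is, and do not disturb the other things on the bench.

Things in the scene. Friction and masses are not known exactly. Their poses are not given: they have to be found in the camera images.
- pot: wide low cream ceramic pot, loose, open at the top, straight wall: outer diameter 100 mm, inner 90 mm, height 48 mm, floor 6 mm thick, about 0.6 kg. Origin: centre of its underside, z up. Stands upright on the bench
- pink_cup: pink ceramic cup, loose, open at the top, straight wall: outer diameter 66 mm, inner 58 mm, height 70 mm, floor 6 mm thick, about 0.16 kg. On the pot's floor its rim stands 28 mm above the pot's rim. Origin: centre of its underside; z along the cup's axis towards the open mouth. Starts leaning 24 deg on pink_rest
- blue_cup: narrow blue-green ceramic cup, loose, open at the top, straight wall: outer diameter 44 mm, inner 37 mm, height 92 mm, floor 6 mm thick, about 0.12 kg. On the pink cup's floor its rim stands 28 mm above the pink cup's rim. Origin: centre of its underside; z along the cup's axis towards the open mouth. Starts leaning 24 deg on blue_rest
- pink_rest: fixed wooden drying rest: base 110 x 84 mm, floor sloping 24 deg, rising to its own +x; at the low -x end a stop 36 mm wide, 6 thick, 30 high, square to that floor. Origin: under its centre, z up, yaw within 0.45 rad. The pink cup starts square on the slope against the stop, leaning 24 deg to the rest's -x, its underside centre 34 mm above this origin. Rests and pot stand in any left-right order
- blue_rest: fixed wooden drying rest: base 110 x 84 mm, floor sloping 24 deg, rising to its own +x; at the low -x end a stop 36 mm wide, 6 thick, 30 high, square to that floor. Origin: under its centre, z up, yaw within 0.45 rad. The blue cup starts square on the slope against the stop, leaning 24 deg to the rest's -x, its underside centre 34 mm above this origin. Rests and pot stand in any left-right order
- glass_bowl: bystander: small clear glass bowl, 100 mm across, 45 mm high; origin under its centre
- smoother: bystander: black plastic icing smoother lying on its plate, 80 x 140 mm, 35 mm high with its grip; origin under its centre, long side along its y
- spatula: bystander: stainless offset spatula with a dark wooden handle, 270 mm long, 18 mm high; lies along its own x with the blade to +x, roughly along the bench's y; origin on the bench near its middle
- sprinkles: bystander: yellow sprinkle jar, 48 mm across, 75 mm high; origin under its centre
- colour_bottle: bystander: small red colour bottle, 32 mm across, 70 mm high; origin under its centre
- cutter: bystander: steel cutter ring, 68 mm across, 35 mm high; origin under its centre
Not all that is in view belongs to the job. There is more than one size of the blue_cup; the job needs the largest.

How it is judged:
By the outcome, as a careful person would: the job done as asked, in the order asked, and still so for the second after the job is handed in, with the robot touching nothing.
It also fails if it takes over 72 s, if anything falls off the work surface, if the arm or the gripper's body presses on something with over 40 N, if the wrist force passes 120 N, or if a joint passes its speed limit or range.

## Working session

There is one attempt and no reset: what is moved stays moved. The work goes in short steps, each a Python script; the robot and the scene stay as the last script left them, time stands still between calls to the robot, and variables do not carry over. Pictures are saved under pics/ and viewed, and the job is handed in when it is done.

```bash
ls; mkdir -p pics; python3 - <<'E'
from cell import manip, grab_frame, spot_in
import cv2
for n in ["scene","top","wrist"]:
    f=grab_frame(n); cv2.imwrite(f"pics/{n}0.png",cv2.cvtColor(f["pixels"],cv2.COLOR_RGB2BGR))
    print(n,f["mtx"].tolist(),f["R"].round(3).tolist(),f["t"].round(3).tolist())
    for l in ["pot","pink_cup","blue_cup","pink_rest","blue_rest"]:
        print(l,[(d["position"],round(d["p"],2)) for d in spot_in(l,f)])
print(manip.read_t())
E
```

```text
pics
scene [[362.2693418596816, 0.0, 261.4713522863375], [0.0, 362.2693418596816, 193.6330241246854], [0.0, 0.0, 1.0]] [[0.835, 0.551, -0.004], [0.445, -0.678, -0.585], [-0.325, 0.486, -0.811]] [-0.527, -0.183, 1.13]
pot [([0.5439, -0.281, 0.0041], 0.82)]
pink_cup [([0.5772, 0.0161, 0.0753], 0.94)]
blue_cup [([0.5562, 0.2155, 0.0898], 0.88), ([0.5459, 0.36, 0.0246], 0.71), ([0.6699, 0.403, 0.0267], 0.7), ([0.7462, 0.2257, 0.0249], 0.63)]
pink_rest [([0.6052, -0.0042, 0.01], 0.89), ([0.7545, -0.1246, 0.0076], 0.42)]
blue_rest [([0.5808, 0.2133, 0.0052], 0.83), ([0.7566, 0.073, 0.0175], 0.37)]
top [[370.4794303503754, 0.0, 253.7355869068437], [0.0, 370.4794303503754, 190.83431185983417], [0.0, 0.0, 1.0]] [[0.028, -0.999, 0.025], [-0.981, -0.032, -0.191], [0.192, -0.019, -0.981]] [0.031, 0.598, 1.056]
pot [([0.5598, -0.2815, 0.0056], 0.81), ([0.7323, -0.278, 0.0713], 0.69)]
pink_cup [([0.5647, 0.0226, 0.0535], 0.9)]
blue_cup [([0.6722, 0.4054, 0.0294], 0.72), ([0.5459, 0.2258, 0.0884], 0.57), ([0.5354, 0.3684, 0.0282], 0.5)]
pink_rest [([0.5855, 0.0123, 0.0098], 0.84), ([0.5603, -0.2861, 0.0062], 0.27)]
blue_rest [([0.5711, 0.2272, 0.0102], 0.82)]
wrist [[333.11099788888316, 0.0, 252.64270740480768], [0.0, 333.11099788888316, 185.13683005606418], [0.0, 0.0, 1.0]] [[0.338, 0.941, 0.001], [0.893, -0.321, 0.316], [0.298, -0.106, -0.949]] [-0.551, -0.041, 0.381]
pot []
pink_cup []
blue_cup []
pink_rest []
blue_rest []
0.9
```

```bash
python3 - <<'E'
import cv2
for n in ["scene0","top0"]:
    i=cv2.imread(f"pics/{n}.png"); cv2.imwrite(f"pics/{n}b.png",cv2.resize(i,(800,600),interpolation=cv2.INTER_CUBIC))
E
```

```text
(no output)
```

View pics/scene0b.png

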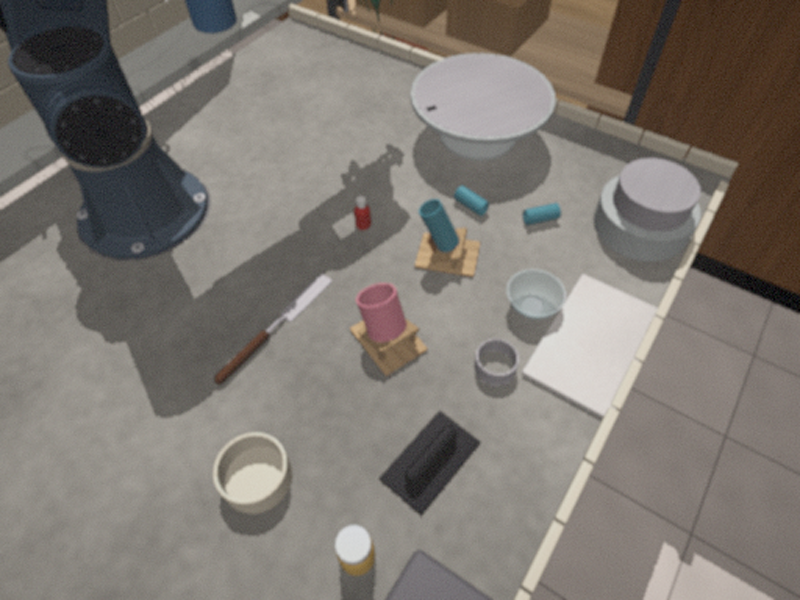

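View pics/top0b.png

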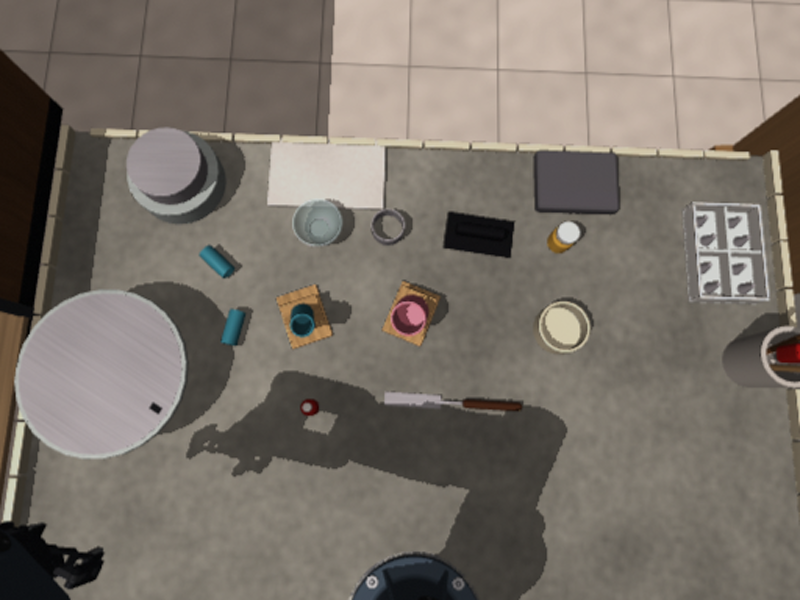

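```bash
cat > h.py <<'E'
import numpy as np, cv2
from scipy.optimize import minimize
T24=np.radians(24)
CUPS={"pink":(0.033,0.070,0.029),"blue":(0.022,0.092,0.0185)}
def proj(f,P):
    c=np.atleast_2d(P)@np.array(f["R"]).T+np.array(f["t"]); q=c@np.array(f["mtx"]).T; return q[:,:2]/q[:,2:]
def axis(yaw,t=T24): return np.array([-np.sin(t)*np.cos(yaw),-np.sin(t)*np.sin(yaw),np.cos(t)])
def circ(c,a,r,n=48):
    a=np.array(a)/np.linalg.norm(a); u=np.cross(a,[0.3,1,0.1]); u/=np.linalg.norm(u); v=np.cross(a,u)
    th=np.linspace(0,2*np.pi,n,endpoint=False)[:,None]; return np.array(c)+r*(np.cos(th)*u+np.sin(th)*v)
def cyl(c,a,r,h): return np.vstack([circ(c,a,r),circ(np.array(c)+h*np.array(a),a,r)])
def cleanmask(m,seed=None):
    m=m.astype(np.uint8); n,l,s,ce=cv2.connectedComponentsWithStats(m)
    if seed is not None:
        k=min(range(1,n),key=lambda i:np.hypot(*(ce[i]-seed))if s[i,4]>40 else 1e9)
    else: k=1+np.argmax(s[1:,4])
    return (l==k).astype(np.uint8)
def hue(f):
    return cv2.cvtColor(f["pixels"],cv2.COLOR_RGB2HSV)
def mask(f,kind):
    H=hue(f); h,s,v=[H[...,i].astype(int) for i in range(3)]
    if kind=="pink": return ((h>160)|(h<3))&(s>60)&(v>50)
    if kind=="blue": return (h>82)&(h<102)&(s>90)&(v>25)
    if kind=="wood": return (h>7)&(h<24)&(s>75)&(v>50)
    if kind=="pot": return (h>12)&(h<40)&(s>22)&(s<100)&(v>110)
def hullimg(pts,shape,S=4):
    hl=cv2.convexHull(((pts+0.5)*S*16).astype(np.float32)).round().astype(np.int32)
    im=np.zeros((shape[0]*S,shape[1]*S),np.uint8); cv2.fillConvexPoly(im,hl,255,shift=4)
    return cv2.resize(im,(shape[1],shape[0]),interpolation=cv2.INTER_AREA)/255.
def iou(pred,m): return np.minimum(pred,m).sum()/np.maximum(pred,m).sum()
def save(f,name,draw=(),box=None,S=4):
    im=cv2.cvtColor(f["pixels"],cv2.COLOR_RGB2BGR)
    x0,y0,x1,y1=box or (0,0,512,384)
    im=cv2.resize(im[y0:y1,x0:x1],None,fx=S,fy=S,interpolation=cv2.INTER_CUBIC)
    for p,c in draw:
        q=((p-[x0,y0]+0.5)*S).round().astype(np.int32); cv2.polylines(im,[q],True,c,1)
    cv2.imwrite(name,im)
def restbase(x,y,yaw):
    c,s=np.cos(yaw),np.sin(yaw); b=np.array([[.055,.042],[.055,-.042],[-.055,-.042],[-.055,.042]])
    return np.c_[b@np.array([[c,s],[-s,c]])+[x,y],np.zeros(4)]
def fitcup(fs,kind,guess):
    r,h,_=CUPS[kind]; ms=[]
    for f in fs:
        sd=proj(f,[guess[0],guess[1],0.06])[0]; ms.append(cleanmask(mask(f,kind),sd))
    def cost(p):
        c=[p[0],p[1],.034]; a=axis(p[2]*5)
        return sum(1-iou(hullimg(proj(f,cyl(c,a,r,h)),m.shape),m) for f,m in zip(fs,ms))
    g=np.array([guess[0],guess[1],guess[2]/5])
    best=None
    for y0 in (-.3,0,.3):
        g[2]=y0/5
        o=minimize(cost,g,method="Nelder-Mead",options=dict(initial_simplex=g+np.vstack([np.zeros(3),np.diag([.015,.015,.05])]),xatol=1e-4,fatol=1e-4))
        if best is None or o.fun<best.fun: best=o
    p=best.x.copy(); p[2]*=5; return p,best.fun,ms
E
cat > fit.py <<'E'
from h import *
from cell import manip, grab_frame
import pickle
fs=[grab_frame("scene"),grab_frame("top")]
pickle.dump(fs,open("f0.pkl","wb"))
for kind,g in (("pink",(.585,.015,0)),("blue",(.575,.215,0))):
    d=[]
    for sub in (fs,fs[:1],fs[1:]):
        p,c,ms=fitcup(sub,kind,g); print(kind,p.round(4),round(c,3),[int(m.sum()) for m in ms])
        if sub is fs: P=p
    r,h,_=CUPS[kind]
    for f,n,S in zip(fs,("s","t"),(8,8)):
        c0=proj(f,[P[0],P[1],.04])[0].astype(int); box=(c0[0]-40,c0[1]-35,c0[0]+40,c0[1]+35)
        a=axis(P[2]); c=np.array([P[0],P[1],.034])
        save(f,f"pics/fit_{kind}_{n}.png",[(proj(f,circ(c,a,r)),(0,255,255)),(proj(f,circ(c+h*a,a,r)),(0,255,255)),(proj(f,restbase(*P)),(0,255,0))],box,5)
# pot
def cost(p,fs,ms):
    return sum(1-iou(hullimg(proj(f,cyl([p[0],p[1],0],[0,0,1],.05,.048)),m.shape),m) for f,m in zip(fs,ms))
ms=[cleanmask(cv2.morphologyEx(mask(f,"pot").astype(np.uint8),cv2.MORPH_CLOSE,np.ones((3,3))),proj(f,[.555,-.283,.03])[0]) for f in fs]
for sub,mm in ((fs,ms),(fs[:1],ms[:1]),(fs[1:],ms[1:])):
    g=np.array([.555,-.283]); o=minimize(cost,g,args=(sub,mm),method="Nelder-Mead",options=dict(initial_simplex=g+np.array([[0,0],[.015,0],[0,.015]]),xatol=1e-4,fatol=1e-4)); print("pot",o.x.round(4),o.fun,[int(m.sum()) for m in mm])
    if sub is fs: P=o.x
for f,n in zip(fs,"st"):
    c0=proj(f,[P[0],P[1],.02])[0].astype(int); box=(c0[0]-40,c0[1]-35,c0[0]+40,c0[1]+35)
    save(f,f"pics/fit_pot_{n}.png",[(proj(f,circ([*P,.048],[0,0,1],.05)),(0,0,255)),(proj(f,circ([*P,.0],[0,0,1],.05)),(0,0,255))],box,5)
ims=[np.vstack([cv2.imread(f"pics/fit_{k}_{n}.png") for n in "st"]) for k in ("pink","blue","pot")]
cv2.imwrite("pics/fitall.png",cv2.resize(np.hstack(ims),(800,467),interpolation=cv2.INTER_AREA))
E
python3 fit.py
```

```text
pink [ 0.5778  0.0178 -0.3925] 0.18 [851, 471]
pink [ 0.5769  0.0178 -0.3971] 0.087 [851]
pink [ 0.5793  0.0194 -0.3329] 0.086 [471]
blue [0.564  0.2351 0.4756] 0.558 [327, 247]
blue [0.5532 0.2429 1.2225] 0.329 [327]
blue [0.5648 0.2348 0.4635] 0.156 [247]
pot [ 0.5518 -0.2783] 1.0721788092558358 [1997, 110486]
pot [ 0.5518 -0.2783] 0.0808281796181769 [1997]
pot [ 0.1836 -0.6018] 0.9878021779728418 [110486]
```

View pics/fitall.png

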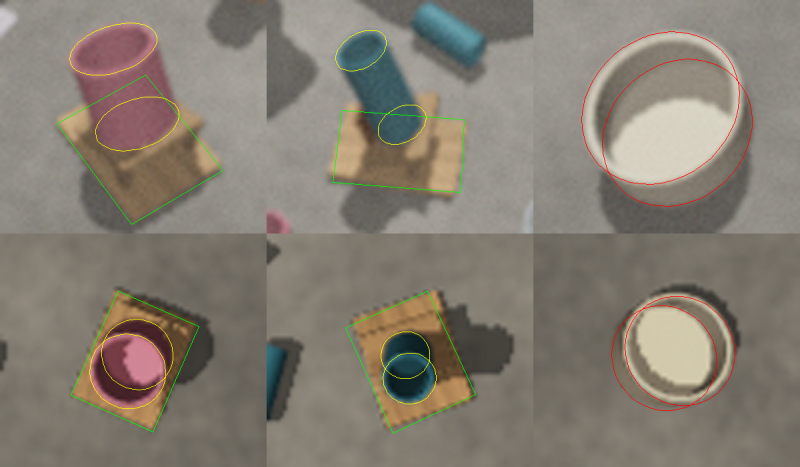

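```bash
python3 - <<'E'
from h import *
import pickle
fs=pickle.load(open("f0.pkl","rb"))
for f in fs:
    H=hue(f)
    for P in ([.56,.225,.05],[.545,.222,.1],[.53,.22,.13],[.555,-.283,.006],[.555,-.235,.048],[.555,-.331,.048],[.603,-.283,.048],[.507,-.283,.048],[.45,-.2,0],[.62,-.25,0]):
        q=proj(f,P)[0].round().astype(int); print(P,q,H[q[1]-1:q[1]+2,q[0]-1:q[0]+2].reshape(-1,3).mean(0).round(),end=' ')
    print()
E
```

```text
[0.56, 0.225, 0.05] [284 153] [96. 96. 98.] [0.545, 0.222, 0.1] [280 138] [ 95. 101.  98.] [0.53, 0.22, 0.13] [275 129] [ 95.  85. 108.] [0.555, -0.283, 0.006] [163 307] [ 22.  24. 215.] [0.555, -0.235, 0.048] [173 283] [ 19.  37. 141.] [0.555, -0.331, 0.048] [142 320] [19. 24. 99.] [0.603, -0.283, 0.048] [175 313] [ 20.  33. 183.] [0.507, -0.283, 0.048] [142 289] [ 20.  31. 185.] [0.45, -0.2, 0] [154 256] [ 20.  17. 151.] [0.62, -0.25, 0] [195 312] [ 17.  20. 143.] 
[0.56, 0.225, 0.05] [195 201] [ 95. 156.  78.] [0.545, 0.222, 0.1] [193 204] [ 96. 154.  70.] [0.53, 0.22, 0.13] [192 208] [ 96. 155.  42.] [0.555, -0.283, 0.006] [359 210] [ 23.  46. 210.] [0.555, -0.235, 0.048] [347 208] [ 20.  56. 139.] [0.555, -0.331, 0.048] [379 209] [19. 38. 96.] [0.603, -0.283, 0.048] [362 193] [ 22.  46. 141.] [0.507, -0.283, 0.048] [363 224] [ 23.  49. 160.] [0.45, -0.2, 0] [332 244] [ 20.  34. 124.] [0.62, -0.25, 0] [347 190] [ 19.  33. 114.]
```

```bash
sed -i 's/(s>90)&(v>25)/(s>45)\&(v>25)/' h.py
cat >> h.py <<'E'
def ringscore(f,p,z,ro,w,floorz=None):
    g=cv2.cvtColor(f["pixels"],cv2.COLOR_RGB2GRAY).astype(np.float32)
    def smp(r):
        q=proj(f,circ([p[0],p[1],z],[0,0,1],r,90)).astype(np.float32)
        return cv2.remap(g,q[:,0].reshape(-1,1),q[:,1].reshape(-1,1),cv2.INTER_LINEAR).ravel()
    m=smp(ro-w/2); return (np.clip(m-smp(ro+.004),-40,40)).mean()+(np.clip(m-smp(ro-w-.004),-40,40)).mean()*.5
def fitring(fs,guess,z,ro,w,R=.02):
    best=(-1e9,)
    for st,rr in ((.002,R),(.0005,.002)):
        c=guess if best[0]<-1e8 else best[1]
        n=int(round(rr/st))
        for i in range(-n,n+1):
            for j in range(-n,n+1):
                p=(c[0]+i*st,c[1]+j*st); s=sum(ringscore(f,p,z,ro,w) for f in fs)
                if s>best[0]: best=(s,p)
    return np.array(best[1]),best[0]
E
cat > fit2.py <<'E'
from h import *
import pickle
fs=pickle.load(open("f0.pkl","rb"))
for sub in (fs,fs[:1],fs[1:]):
    p,c,ms=fitcup(sub,"blue",(.567,.23,0)); print("blue",p.round(4),round(c,3),[int(m.sum()) for m in ms])
    if sub is fs: P=p
    p2,s=fitring(sub,(.555,-.283),.048,.05,.005); print("pot",p2.round(4),s)
    if sub is fs: Q=p2
r,h,_=CUPS["blue"]; ims=[]
for f,n in zip(fs,"st"):
    row=[]
    for k,cc in (("b",P),("p",Q)):
        c0=proj(f,[cc[0],cc[1],.04])[0].astype(int); box=(c0[0]-40,c0[1]-35,c0[0]+40,c0[1]+35)
        a=axis(P[2]); c=np.array([P[0],P[1],.034])
        d=[(proj(f,circ(c,a,r)),(0,255,255)),(proj(f,circ(c+h*a,a,r)),(0,255,255)),(proj(f,restbase(*P)),(0,255,0)),
        (proj(f,circ([*Q,.048],[0,0,1],.05)),(0,0,255)),(proj(f,circ([*Q,.0],[0,0,1],.05)),(0,0,255))]
        save(f,"pics/tmp.png",d,box,5); row.append(cv2.imread("pics/tmp.png"))
    ims.append(np.hstack(row))
cv2.imwrite("pics/fit2.png",cv2.resize(np.vstack(ims),(680,595),interpolation=cv2.INTER_AREA))
E
python3 fit2.py
```

```text
blue [0.5648 0.2345 0.4546] 0.274 [460, 261]
pot [ 0.5535 -0.276 ] 109.53975
blue [0.5599 0.2392 0.7921] 0.137 [460]
pot [ 0.553  -0.2775] 52.165943
blue [0.5648 0.2345 0.4558] 0.111 [261]
pot [ 0.555  -0.2765] 58.22519
```

View pics/fit2.png

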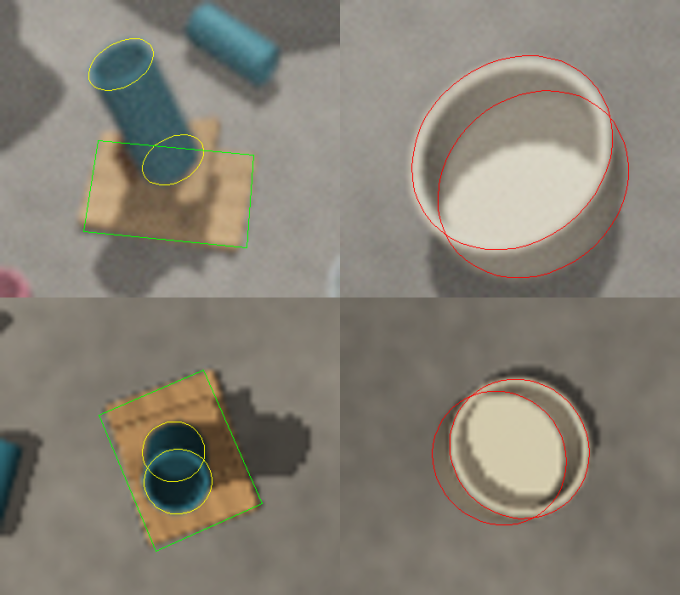

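```bash
cat > rob.py <<'E'
from h import *
from cell import manip, grab_frame, spot_in
import pickle
def Rtool(z,y):
    z=np.array(z)/np.linalg.norm(z); y=np.array(y)-np.dot(y,z)*z; y/=np.linalg.norm(y)
    return np.column_stack([np.cross(y,z),y,z])
def best_R(pos,z,y,pref=None):
    out=[]
    q0=np.array(manip.read_joint_positions())
    for s in (1,-1):
        R=Rtool(z,s*np.array(y)); q=manip.inverse_kinematics(list(pos),R.tolist())
        if q is not None: out.append((np.abs(np.array(q)-q0).max(),R,np.array(q)))
    out.sort(key=lambda o:o[0]); return out
E
python3 - <<'E'
from rob import *
fr={}
for k,P in (("blue",(.5648,.2345,.40)),("pink",(.5778,.0178,-.38))):
    r,h,_=CUPS[k]; a=axis(P[2]); tip=np.array([P[0],P[1],.034])+a*(h+.09)
    o=best_R(tip,-a,[-np.sin(P[2]),np.cos(P[2]),0])
    print(k,tip.round(3),[(x[0].round(2),x[2].round(2)) for x in o])
    manip.goto(tip.tolist(),o[0][1].tolist()); manip.hold(.1)
    f=grab_frame("wrist"); fr[k]=f; save(f,f"pics/w_{k}.png",[(proj(f,circ([P[0],P[1],.034]+a*h,a,r)),(0,255,255)),(proj(f,restbase(*P)),(0,255,0))],S=1)
    print(manip.read_t(),manip.read_opening())
pickle.dump(fr,open("w0.pkl","wb"))
cv2.imwrite("pics/w01.png",np.hstack([cv2.resize(cv2.imread(f"pics/w_{k}.png"),(400,300)) for k in ("blue","pink")]))
E
```

```text
blue [0.497 0.206 0.2  ] [(np.float64(1.47), array([0.28, 0.12, 2.  , 0.09, 0.6 , 1.39])), (np.float64(1.67), array([ 0.28,  0.12,  2.  ,  0.09,  0.6 , -1.75]))]
2.7417 1.000508295233682
pink [0.517 0.042 0.18 ] [(np.float64(0.9), array([ 0.1 ,  0.15,  2.03, -0.33,  0.61,  2.29])), (np.float64(2.24), array([ 0.1 ,  0.15,  2.03, -0.33,  0.61, -0.85]))]
3.7583 0.9949513892618569
```

View pics/w01.png

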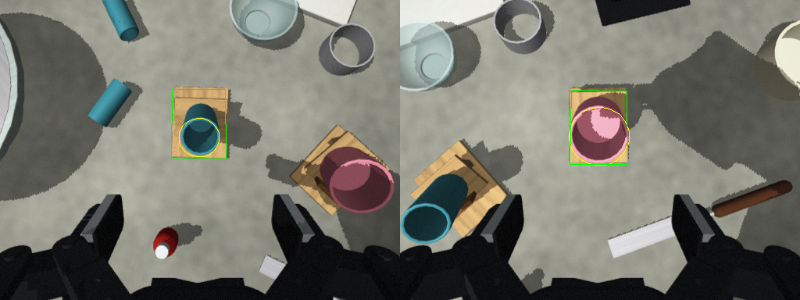

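```bash
python3 - <<'E'
from rob import *
fs=pickle.load(open("f0.pkl","rb")); w=pickle.load(open("w0.pkl","rb"))
res={}
for k,g in (("blue",(.5648,.2345,.4)),("pink",(.5778,.0178,-.38))):
    for nm,sub in (("w",[w[k]]),("all",fs+[w[k],w[k]]),("w+s",[fs[0],w[k],w[k]])):
        p,c,ms=fitcup(sub,k,g); print(k,nm,p.round(4),round(c,3),[int(m.sum()) for m in ms])
        res[k,nm]=p
    # wood rect in wrist view
    f=w[k]
ims=[]
for k in ("blue","pink"):
    P=res[k,"all"]; f=w[k]; r,h,_=CUPS[k]; a=axis(P[2]); c=np.array([P[0],P[1],.034])
    c0=proj(f,[P[0],P[1],.04])[0].astype(int); box=(c0[0]-60,c0[1]-55,c0[0]+60,c0[1]+55)
    save(f,"pics/tmp.png",[(proj(f,circ(c+h*a,a,r)),(0,255,255)),(proj(f,circ(c,a,r)),(0,255,255)),(proj(f,restbase(*P)),(0,255,0))],box,6); ims.append(cv2.resize(cv2.imread("pics/tmp.png"),(400,366)))
cv2.imwrite("pics/w02.png",np.hstack(ims))
pickle.dump(res,open("res.pkl","wb"))
E
```

```text
blue w [0.5673 0.232  0.3564] 0.045 [2584]
blue all [0.5664 0.2325 0.3887] 0.394 [460, 261, 2584, 2584]
blue w+s [0.5668 0.2327 0.3819] 0.27 [460, 2584, 2584]
pink w [ 0.5798  0.0177 -0.3636] 0.06 [4849]
pink all [ 0.5793  0.0178 -0.374 ] 0.316 [851, 471, 4849, 4849]
pink w+s [ 0.5794  0.0175 -0.3752] 0.222 [851, 4849, 4849]
```

View pics/w02.png

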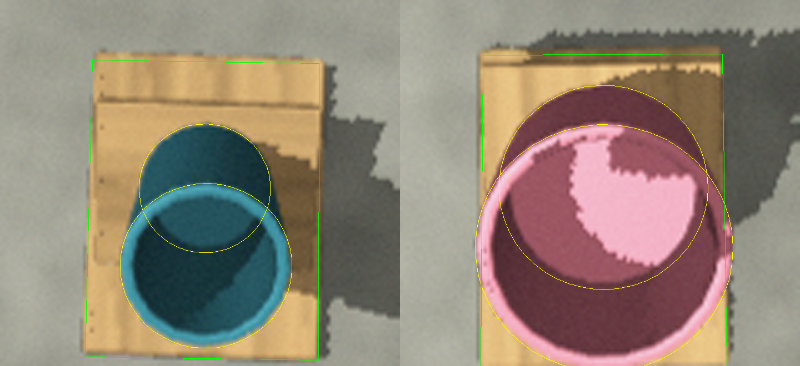

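```bash
python3 - <<'E'
from rob import *
ims=[]
for o in (1.0,.776,.52):
    if o<1: manip.gripper_to(o); 
    manip.hold(.05); f=grab_frame("wrist"); R=np.array(manip.read_tcp_rot()); p=np.array(manip.read_eef_pos()); w=manip.read_opening()*.085
    d=[]
    for off,c in ((0,(0,0,255)),(.005,(0,255,255)),(.010,(0,255,0)),(.013,(255,0,0))):
        for s in (1,-1):
            Q=np.array([[sx*.011,s*yy,-off] for sx,yy in ((1,w/2),(-1,w/2))])
            d.append((proj(f,Q@R.T+p),c))
    save(f,"pics/tmp.png",d,(90,220,430,384),2); im=cv2.imread("pics/tmp.png"); ims.append(im[:,:400] if 1 else im)
    print(w, (R.T@(-np.array(f["R"]).T@np.array(f["t"])-p)).round(3))
manip.gripper_to(1.0)
cv2.imwrite("pics/tips.png",cv2.resize(np.hstack(ims),None,fx=.66,fy=.66*1.5))
print(manip.read_t())
E
```

```text
0.08500538998114512 [ 0.081 -0.    -0.182]
0.06595036982274463 [ 0.081 -0.    -0.182]
0.04435677669794334 [ 0.081 -0.    -0.182]
5.2167
```

View pics/tips.png

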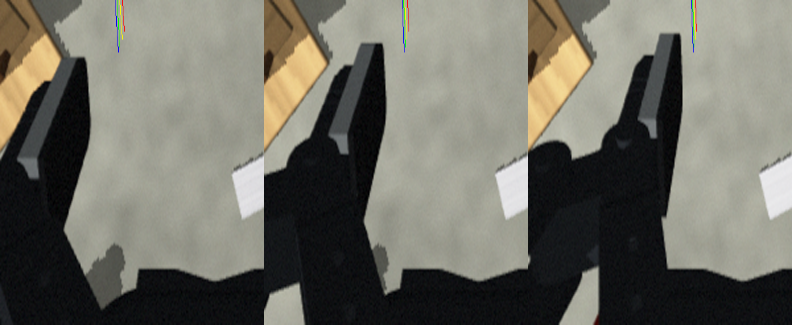

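```bash
python3 - <<'E'
from rob import *
f=grab_frame("wrist"); R=np.array(manip.read_tcp_rot()); p=np.array(manip.read_eef_pos())
K=np.array(f["mtx"]); Rc=np.array(f["R"]); C=-Rc.T@np.array(f["t"]); Cl=R.T@(C-p)
for w,pts in ((.085,[(87,58),(65,230),(75,58),(22,160),(90,125)]),(.066,[(119,43),(100,220),(97,43),(67,134)]),(.0444,[(153,34),(138,215),(132,34),(112,118)])):
    for X,Y in pts:
        px=np.array([X/1.32+90,Y/1.98+220,1]); d=R.T@Rc.T@np.linalg.solve(K,px)
        out=[]
        for yy in (w/2,w/2+.0145):
            s=(np.sign(d[1])*yy-Cl[1])/d[1]; out.append((Cl+s*d).round(4))
        print(w,(X,Y),*out)
E
```

```text
0.085 (87, 58) [ 0.0091 -0.0425 -0.0533] [-0.0156 -0.057  -0.0092]
0.085 (65, 230) [-0.011  -0.0425 -0.0824] [-0.0426 -0.057  -0.0482]
0.085 (75, 58) [ 0.0153 -0.0425 -0.0644] [-0.0073 -0.057  -0.024 ]
0.085 (22, 160) [ 0.0193 -0.0425 -0.1014] [-0.002  -0.057  -0.0737]
0.085 (90, 125) [-0.0069 -0.0425 -0.055 ] [-0.0371 -0.057  -0.0114]
0.066 (119, 43) [ 0.01   -0.033  -0.0479] [-0.0216 -0.0475  0.0114]
0.066 (100, 220) [-0.0102 -0.033  -0.0806] [-0.0506 -0.0475 -0.0358]
0.066 (97, 43) [ 0.0232 -0.033  -0.0729] [-0.0024 -0.0475 -0.0246]
0.066 (67, 134) [ 0.0222 -0.033  -0.0993] [-0.0038 -0.0475 -0.0626]
0.0444 (153, 34) [ 0.0093 -0.0222 -0.0422] [-0.0381 -0.0367  0.05  ]
0.0444 (138, 215) [-0.0094 -0.0222 -0.0802] [-0.0691 -0.0367 -0.0131]
0.0444 (132, 34) [ 0.0275 -0.0222 -0.0775] [-0.008  -0.0367 -0.0086]
0.0444 (112, 118) [ 0.0265 -0.0222 -0.1016] [-0.0095 -0.0367 -0.0485]
```

```bash
python3 - <<'E'
from rob import *
R=np.array(manip.read_tcp_rot()); p=np.array(manip.read_eef_pos()); print(p,R.round(2).tolist())
ims=[]
for n in ("scene","top"):
    f=grab_frame(n)
    def L(q): return proj(f,np.array(q)@R.T+p)
    d=[(L([[.011,s*.0425,-o],[-.011,s*.0425,-o]]),c) for s in (1,-1) for o,c in ((0,(0,0,255)),(.013,(0,255,255)),(.054,(255,0,0)))]
    c0=proj(f,p)[0].astype(int)
    save(f,"pics/tmp.png",d,(c0[0]-50,c0[1]-60,c0[0]+50,c0[1]+50),5); im=cv2.imread("pics/tmp.png"); print(im.shape,c0); ims.append(cv2.resize(im,(400,440)))
cv2.imwrite("pics/tcp.png",np.hstack(ims))
E
```

```text
[0.51736834 0.041949   0.18016568] [[0.85, -0.37, 0.38], [-0.34, -0.93, -0.15], [0.41, -0.0, -0.91]]
(550, 500, 3) [229 156]
(550, 500, 3) [256 211]
```

View pics/tcp.png

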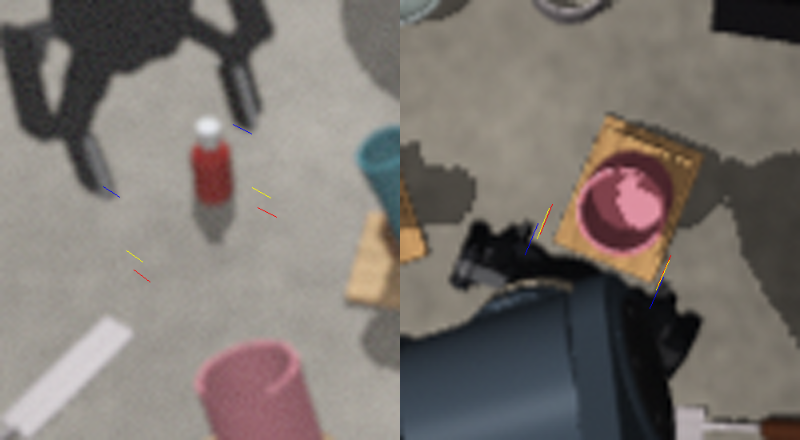

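```bash
cat >> rob.py <<'E'
POSE={"blue":(.5670,.2322,.362),"pink":(.5797,.0177,-.367)}
def cupgeo(k):
    P=POSE[k]; a=axis(P[2]); c=np.array([P[0],P[1],.034]); return c,a,c+a*CUPS[k][1],np.array([-np.sin(P[2]),np.cos(P[2]),0])
def shot(name,boxc=None,n="wrist",S=1,draw=()):
    f=grab_frame(n); save(f,name,draw,boxc,S); return f
E
python3 - <<'E'
from rob import *
c,a,m,yv=cupgeo("pink")
R=best_R(m+a*.02,-a,yv)[0][1]
manip.move_linear((m+a*.03).tolist(),v=.15,ori=R.tolist())
print("f",np.round(manip.read_wrist_force(),2))
hit=manip.move_linear((m-a*.071).tolist(),v=.06,max_force=12)
print("hit",hit,np.array(manip.read_eef_pos())-(m-a*.071),np.round(manip.read_wrist_force(),2))
shot("pics/g1.png"); shot("pics/g1s.png",(170,60,350,260),"scene",3)
print(manip.read_t())
E
python3 -c "
import cv2,numpy as np
a=cv2.imread('pics/g1.png');b=cv2.imread('pics/g1s.png');a=cv2.resize(a,(420,315));b=cv2.resize(b,(360,400))
o=np.zeros((400,780,3),'uint8');o[:315,:420]=a;o[:,420:]=b;cv2.imwrite('pics/g1c.png',o)"
```

```text
f [-0.32  0.26  0.91]
hit False [8.70961891e-05 4.32998145e-05 2.71130625e-04] [ 0.01 -0.02 -0.43]
7.8583
```

View pics/g1c.png

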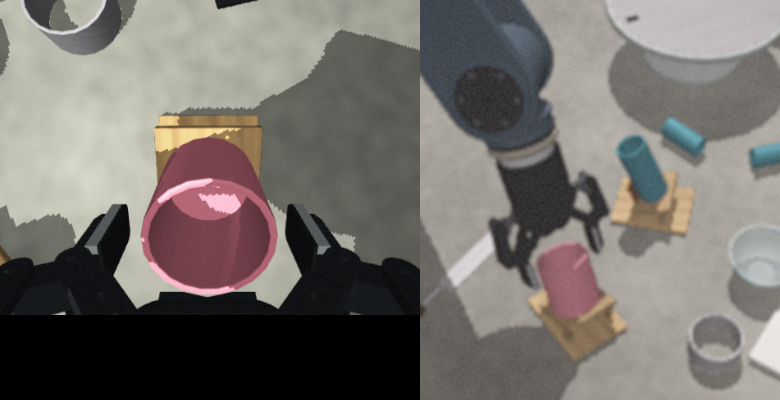

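```bash
python3 - <<'E'
from rob import *
c,a,m,yv=cupgeo("pink")
manip.gripper_to(0.0,40); print("open",manip.read_opening()*85, np.round(manip.read_wrist_force(),2))
hit=manip.move_linear((m+a*.02).tolist(),v=.12)
manip.hold(.1); f=shot("pics/g2.png"); shot("pics/g2s.png",(170,60,350,260),"scene",3)
print("open",manip.read_opening()*85,np.round(manip.read_wrist_force(),2),manip.read_t(),np.round(manip.read_joint_positions(),2))
pickle.dump((f,manip.read_tcp_rot(),manip.read_eef_pos()),open("g2.pkl","wb"))
E
python3 -c "
import cv2,numpy as np
a=cv2.imread('pics/g2.png');b=cv2.imread('pics/g2s.png');a=cv2.resize(a,(420,315));b=cv2.resize(b,(360,400))
o=np.zeros((400,780,3),'uint8');o[:315,:420]=a;o[:,420:]=b;cv2.imwrite('pics/g2c.png',o)"
```

```text
open 65.68000171494205 [-6.64  1.99  8.96]
open 65.82239852174193 [-0.08 -0.11 -1.48] 9.3 [ 0.07  0.3   2.03 -0.39  0.46  2.33]
```

View pics/g2c.png

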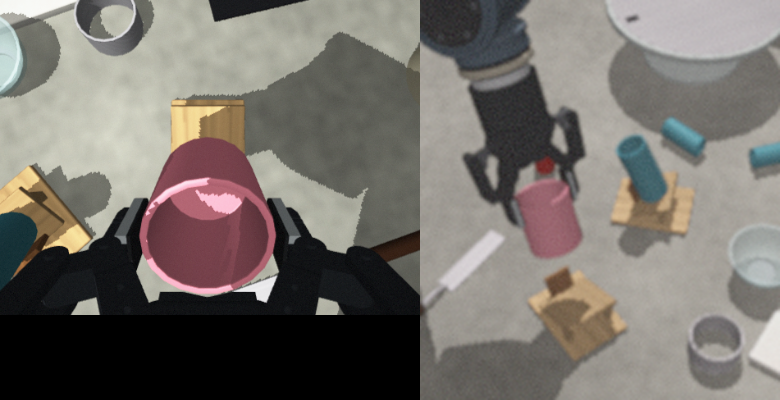

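```bash
cat >> rob.py <<'E'
def fitheld(f,k,R,p,z0,extra=None):
    R=np.array(R);p=np.array(p); r,h,_=CUPS[k]
    m=cleanmask(mask(f,k))if extra is None else cleanmask(mask(f,k),extra)
    def pts(q):
        t=q[3]*5; a=np.array([np.sin(t),0,-np.cos(t)]); mc=np.array([q[0],q[1],q[2]])
        return (np.vstack([circ(mc,a,r),circ(mc-a*h,a,r)]))@R.T+p
    cost=lambda q:1-iou(hullimg(proj(f,pts(q)),m.shape),m)
    g=np.array([0,0,z0,0.])
    o=minimize(cost,g,method="Nelder-Mead",options=dict(initial_simplex=g+np.vstack([np.zeros(4),np.diag([.006,.004,.008,.02])]),xatol=5e-5,fatol=1e-5))
    q=o.x; Pp=pts(q); n=len(Pp)//2
    return np.r_[q[:3],np.degrees(q[3]*5)],o.fun,[(proj(f,Pp[:n]),(0,255,255)),(proj(f,Pp[n:]),(0,255,0))],m
E
python3 - <<'E'
from rob import *
f,R,p=pickle.load(open("g2.pkl","rb"))
q,c,d,m=fitheld(f,"pink",R,p,-.071); print(q.round(4),c,m.sum())
save(f,"pics/h1.png",d,(150,140,360,384),3)
E
```

```text
[-3.0000e-04 -4.0000e-04 -6.9700e-02  1.1146e+00] 0.05918055994927929 22572
```

View pics/h1.png

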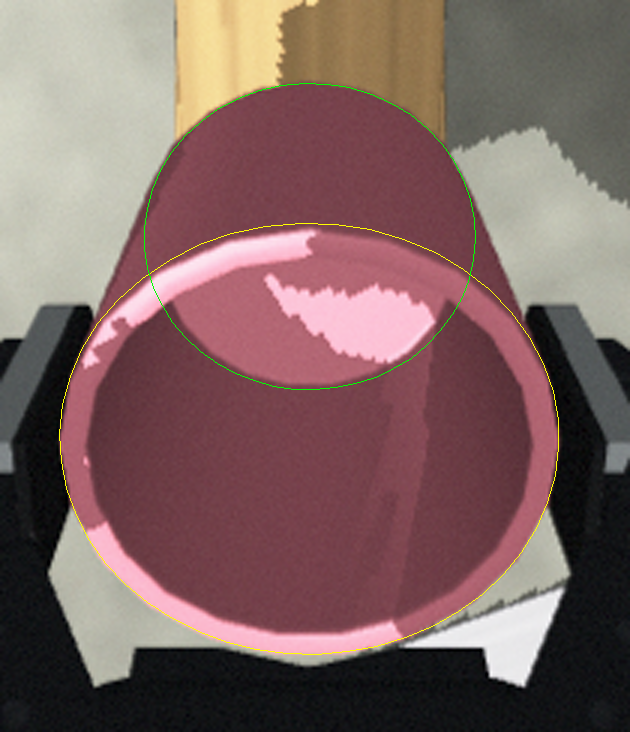

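```bash
python3 - <<'E'
from rob import *
yaw=-.42; x=np.array([np.cos(yaw),np.sin(yaw),0]); z=np.array([0,0,-1.]); R=np.column_stack([x,np.cross(z,x),z])
pot=np.array([.5535,-.277,0])
wp=pot-x*.11+[0,0,.19]
print(manip.inverse_kinematics(wp.tolist(),R.tolist()))
manip.goto(wp.tolist(),R.tolist()); manip.hold(.15)
f=grab_frame("wrist"); p,s=fitring([f],pot[:2],.048,.05,.005); print("wrist pot",p,s)
fs=[grab_frame("scene"),grab_frame("top")]; pickle.dump((f,fs),open("p1.pkl","wb"))
for sub in ([fs[0]],[fs[1]]): print(fitring(sub,pot[:2],.048,.05,.005))
save(f,"pics/p1.png",[(proj(f,circ([*p,.048],[0,0,1],.05)),(0,0,255)),(proj(f,circ([*p,.006],[0,0,1],.045)),(0,255,0))],None,1.5)
print(manip.read_t(),manip.read_opening()*85)
E
```

```text
[-5.64985315e-01  2.79281110e-01  1.75844893e+00 -4.44089210e-16
  1.10386261e+00  1.42581101e+00]
wrist pot [ 0.555  -0.2795] 37.69739
(array([ 0.5535, -0.2775]), np.float32(44.191303))
(array([ 0.555, -0.276]), np.float32(35.906597))
10.725 65.37169600025415
```

View pics/p1.png

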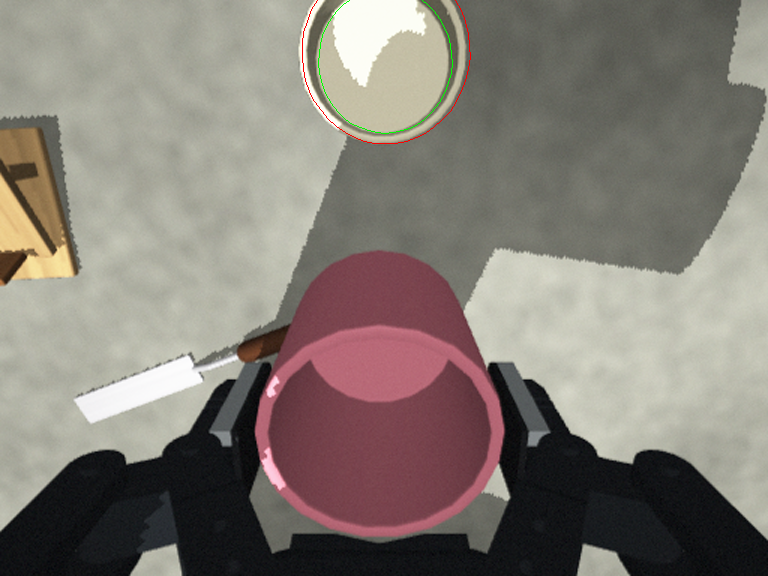

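```bash
python3 - <<'E'
from rob import *
R=np.array(manip.read_tcp_rot())
X,Y=.5545,-.2785
manip.move_linear([X,Y,.14],v=.15)
manip.move_linear([X,Y,.030],v=.08,max_force=15) and print("EARLY")
manip.hold(.1)
print(np.round(manip.read_wrist_force(),2))
hit=manip.move_linear([X,Y,-.002],v=.02,max_force=5)
print("hit",hit,np.round(manip.read_eef_pos(),4),np.round(manip.read_wrist_force(),2),manip.read_t())
f=shot("pics/p2.png"); shot("pics/p2s.png",(100,200,240,356),"scene",3)
E
python3 -c "
import cv2,numpy as np
a=cv2.imread('pics/p2.png');b=cv2.imread('pics/p2s.png');a=cv2.resize(a,(420,315));b=cv2.resize(b,(360,400))
o=np.zeros((400,780,3),'uint8');o[:315,:420]=a;o[:,420:]=b;cv2.imwrite('pics/p2c.png',o)"
```

```text
[-0.05  0.02 -1.91]
hit True [ 0.5545 -0.2785  0.0054] [-0.35  1.14  5.15] 14.45
```

View pics/p2c.png

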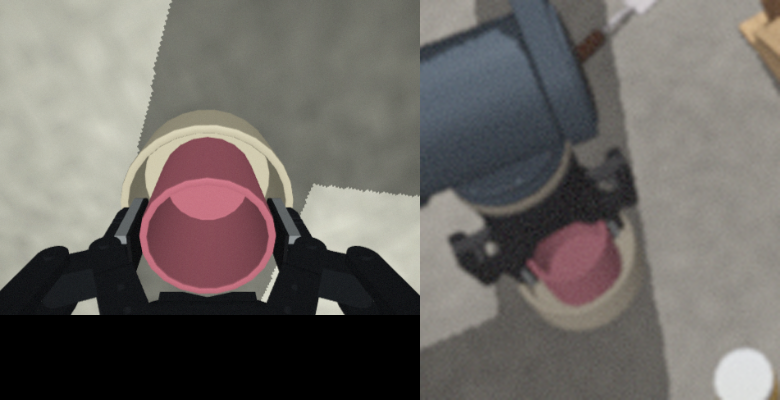

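```bash
python3 - <<'E'
from rob import *
R=np.array(manip.read_tcp_rot()); x=R[:,0]
X,Y=.5545,-.2785
manip.gripper_to(1.0); print(np.round(manip.read_wrist_force(),2))
manip.move_linear([X,Y,.11],v=.1)
manip.move_linear((np.array([X,Y,.2])-x*.06).tolist(),v=.2); manip.hold(.1)
f=grab_frame("wrist"); fs=[grab_frame("scene"),grab_frame("top")]; pickle.dump((f,fs),open("p3.pkl","wb"))
pp,_=fitring([f],(X,Y),.048,.05,.005,.01); print("pot",pp)
m=cleanmask(mask(f,"pink"),proj(f,[X,Y,.05])[0])
def cost(q,f,m): return 1-iou(hullimg(proj(f,cyl([q[0],q[1],.006],[0,0,1],.033,.07)),m.shape),m)
o=minimize(cost,[X,Y],args=(f,m),method="Nelder-Mead",options=dict(initial_simplex=np.array([[X,Y],[X+.005,Y],[X,Y+.005]]),xatol=1e-4,fatol=1e-4)); print("pink",o.x,o.fun,m.sum())
save(f,"pics/p3.png",[(proj(f,circ([*o.x,.076],[0,0,1],.033)),(0,255,255)),(proj(f,circ([*pp,.048],[0,0,1],.05)),(0,0,255))],None,1.5)
print(manip.read_t())
E
```

```text
[ 0.62 -0.4  -0.84]
pot [ 0.557 -0.278]
pink [ 0.55457414 -0.27762741] 0.03712794079464421 4335
17.025
```

View pics/p3.png

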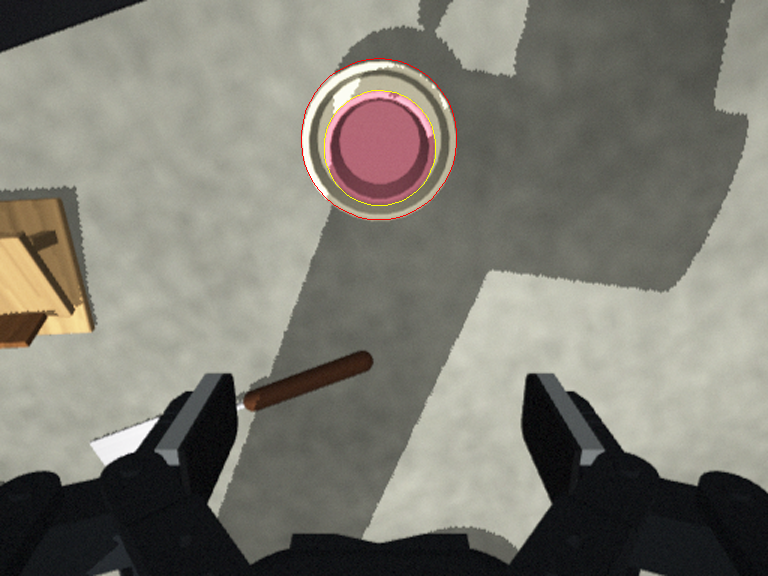

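```bash
python3 - <<'E'
from rob import *
c,a,m,yv=cupgeo("blue")
o=best_R(m+a*.04,-a,yv); print([(i[0].round(2),i[2].round(2)) for i in o]); R=o[0][1]
manip.goto((m+a*.04).tolist(),R.tolist())
manip.hold(.1)
hit=manip.move_linear((m-a*.065).tolist(),v=.08,max_force=12); print("hit",hit,np.round(manip.read_wrist_force(),2))
f=shot("pics/b1.png")
manip.gripper_to(0.0,40); print("open",manip.read_opening()*85, np.round(manip.read_wrist_force(),2))
manip.move_linear((m+a*.03).tolist(),v=.12); manip.hold(.1)
f=grab_frame("wrist"); R=manip.read_tcp_rot();p=manip.read_eef_pos(); pickle.dump((f,R,p),open("b2.pkl","wb"))
print("open",manip.read_opening()*85,np.round(manip.read_wrist_force(),2),manip.read_t())
q,cc,d,mk=fitheld(f,"blue",R,p,-.065,np.array([252,280.])); print(q.round(4),cc,mk.sum())
save(f,"pics/b2.png",d,None,1.5)
E
```

```text
[(np.float64(0.85), array([0.29, 0.23, 2.  , 0.06, 0.49, 1.45])), (np.float64(3.12), array([ 0.29,  0.23,  2.  ,  0.06,  0.49, -1.69]))]
hit False [0.05 0.27 0.02]
open 43.017612908169276 [-2.62 -1.52  6.43]
open 43.43896384133257 [ 0.19 -0.61 -2.37] 21.8833
[-1.100e-03 -2.000e-04 -6.390e-02  6.218e-01] 0.012615911423897286 12263
```

View pics/b2.png

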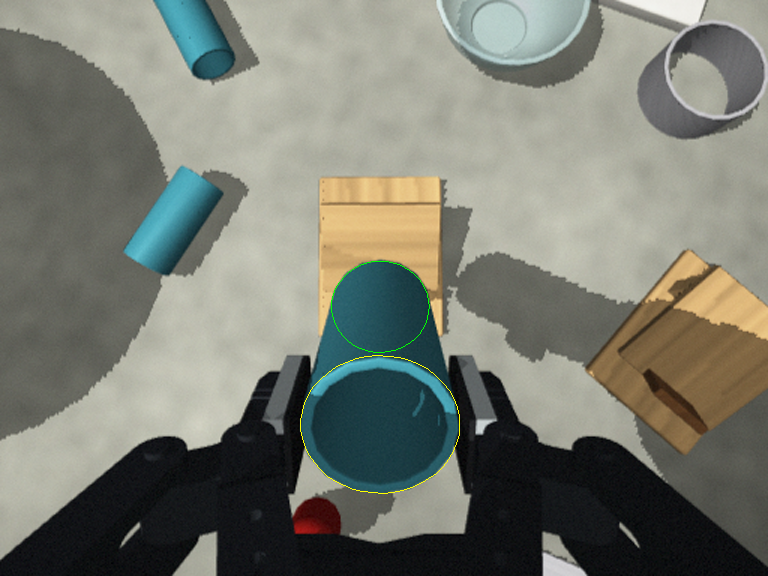

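```bash
python3 - <<'E'
from rob import *
yaw=-.42; x=np.array([np.cos(yaw),np.sin(yaw),0]); z=np.array([0,0,-1.]); R=np.column_stack([x,np.cross(z,x),z])
c,a,m,yv=cupgeo("blue")
manip.move_linear((np.array(m+a*.03)+[0,0,.06]).tolist(),v=.15)
T=np.array([.5545,-.2782,0])+x*.0013
manip.goto((T+[0,0,.20]-x*.05).tolist(),R.tolist()); 
manip.move_linear((T+[0,0,.13]).tolist(),v=.12); manip.hold(.15)
f=grab_frame("wrist"); q,cc,d,mk=fitheld(f,"blue",R,manip.read_eef_pos(),-.065,np.array([252,280.])); print(q.round(4),cc)
pc=proj(f,circ([.5545,-.2782,.076],[0,0,1],.029))
save(f,"pics/b3.png",d+[(pc,(0,0,255))],None,1)
shot("pics/b3s.png",(100,200,240,356),"scene",3)
print(manip.read_t(),np.round(manip.read_eef_pos(),4),manip.read_opening()*85,np.round(manip.read_wrist_force(),2))
E
python3 -c "
import cv2,numpy as np
a=cv2.imread('pics/b3.png');b=cv2.imread('pics/b3s.png');a=cv2.resize(a,(440,330));b=cv2.resize(b,(360,400))
o=np.zeros((400,800,3),'uint8');o[:330,:440]=a;o[:,440:]=b;cv2.imwrite('pics/b3c.png',o)"
```

```text
[-1.600e-03 -3.000e-04 -6.430e-02  4.812e-01] 0.01157690978704129
25.25 [ 0.5557 -0.2788  0.1306] 42.92654639981131 [-0.11  0.03 -0.49]
```

View pics/b3c.png

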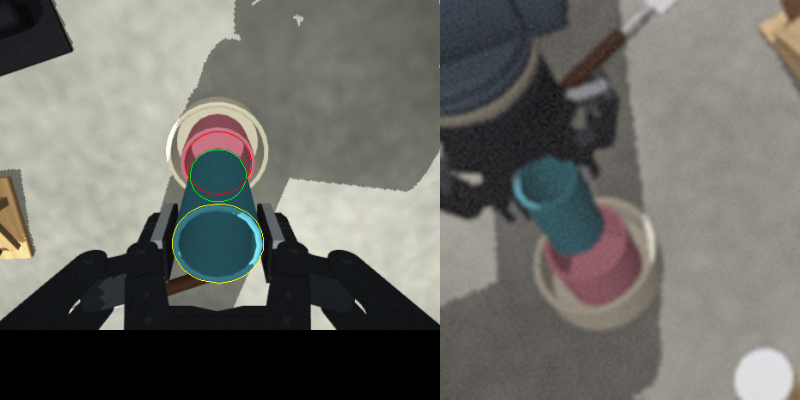

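Aligned; lower with force guard.

```bash
python3 - <<'E'
from rob import *
x=np.array(manip.read_tcp_rot())[:,0]; T=np.array([.5545,-.2782,0])+x*.0018
h1=manip.move_linear((T+[0,0,.058]).tolist(),v=.05,max_force=6); manip.hold(.1)
print("early",h1,np.round(manip.read_eef_pos(),4),np.round(manip.read_wrist_force(),2))
if not h1:
    hit=manip.move_linear((T+[0,0,.034]).tolist(),v=.02,max_force=4)
    print("hit",hit,np.round(manip.read_eef_pos(),4),np.round(manip.read_wrist_force(),2),manip.read_t())
f=shot("pics/b4.png",None,"wrist",1.5)
E
```

```text
early False [ 0.5563 -0.279   0.0582] [ 0.02 -0.39 -1.39]
hit True [ 0.5562 -0.279   0.039 ] [-0.82  0.24  5.69] 27.8333
```

View pics/b4.png

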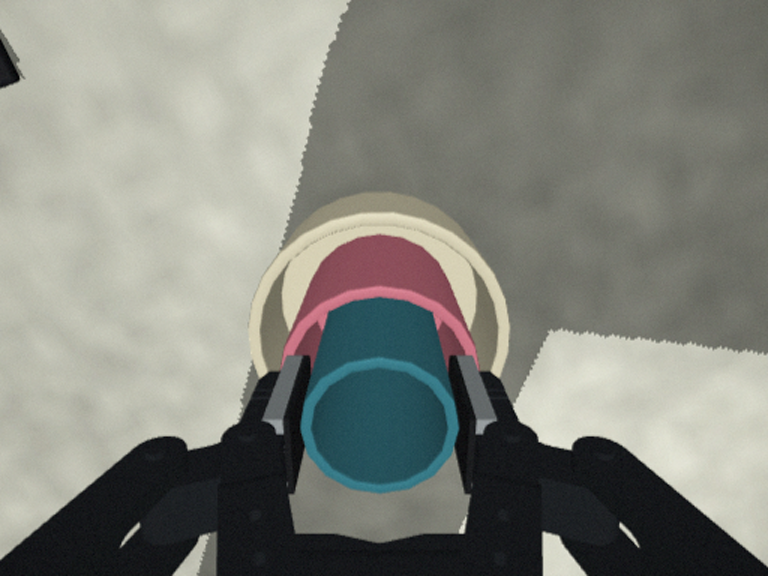

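```bash
python3 - <<'E'
from rob import *
p=np.array(manip.read_eef_pos()); x=np.array(manip.read_tcp_rot())[:,0]
manip.gripper_to(1.0); print(np.round(manip.read_wrist_force(),2))
manip.move_linear((p+[0,0,.09]).tolist(),v=.1)
manip.move_linear((p+[0,0,.18]-x*.08).tolist(),v=.2); manip.hold(.1)
f=grab_frame("wrist"); P0=[.5545,-.2782]
from scipy.optimize import minimize
m=cleanmask(mask(f,"blue"),proj(f,[*P0,.1])[0])
def cost(q,f,m): return 1-iou(hullimg(proj(f,circ([q[0],q[1],q[2]],[0,0,1],.022)),m.shape),m)
g=np.array([*P0,.104])
o=minimize(cost,g,args=(f,m),method="Nelder-Mead",options=dict(initial_simplex=g+np.vstack([np.zeros(3),np.eye(3)*.004]),xatol=1e-4,fatol=1e-4)); print("blue rim",o.x,o.fun,m.sum())
save(f,"pics/b5.png",[(proj(f,circ([*P0,.104],[0,0,1],.022)),(0,0,255)),(proj(f,circ([*P0,.076],[0,0,1],.033)),(0,255,255))],(130,0,380,200),3)
shot("pics/b5s.png",None,"scene",1.5)
print(manip.read_t())
E
```

```text
[-0.49 -0.05  0.94]
blue rim [ 0.55556421 -0.27861167  0.09946628] 0.021956699165602833 2186
30.3833
```

View pics/b5.png

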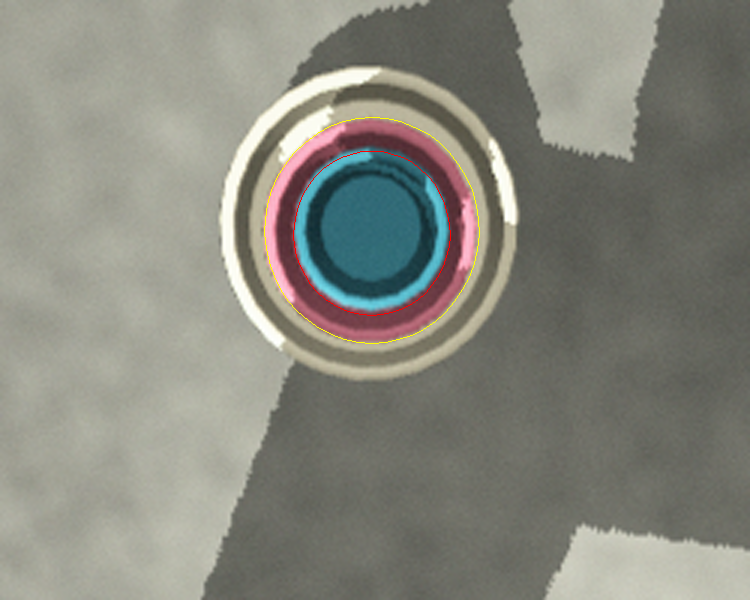

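View pics/b5s.png

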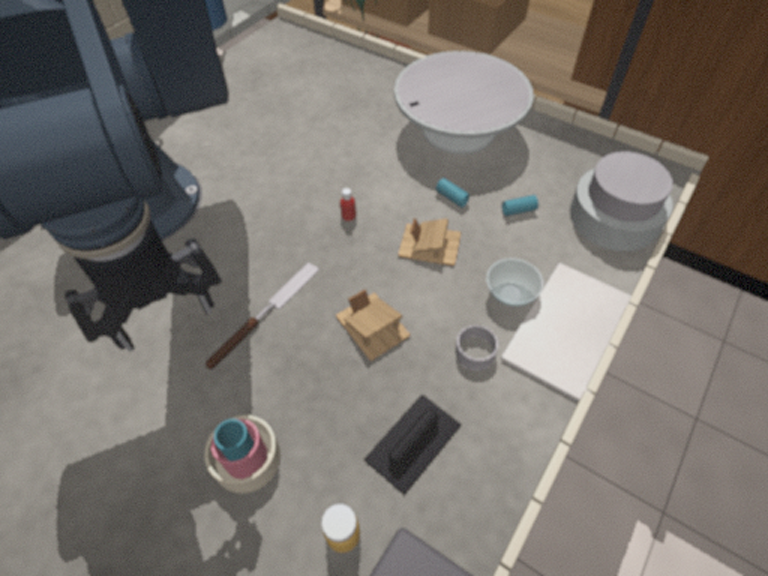

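Nested concentrically and upright, with the bystanders unmoved. Handing in.

```bash
python3 - <<'E'
from cell import manip
manip.hold(.3); manip.job_done(); print(manip.read_t())
E
```

```text
the job is handed in; nothing more can be done
the job is handed in; nothing more can be done
```

The nest is done and handed in at about 31 s of the 72 s allowed. The pink cup stands on the pot's floor and the large blue cup on the pink cup's floor. I lifted each cup along its own axis from its rest, turned it upright, lowered it until it touched the floor below, and only then opened the gripper.

**Touchdown:** the pink cup touched at TCP z 5.4 mm (5.5 mm predicted) and the blue cup at 39.0 mm (about 40 mm predicted). The contact forces were roughly 7 N, so both are right down on their floors.

**Final pictures:** the wrist view shows all three rims upright and close to concentric. In the scene view the other things on the bench and the two smaller blue cups look unmoved, but I checked that by eye rather than measuring it. The gripper was clear of everything at hand-in.

**Checks that disagreed:**
- **Fingertips:** the scene and wrist pictures showed them about 40 mm (shut) to 54 mm (open) behind the reported TCP, although the description puts the TCP at their very end. I grasped by the measured offset, and the grasps and touchdown heights bore it out.
- **Pot:** single-camera fits of its position differed by about 2–3 mm. They agree to that extent that it stayed where it was.
- **Blue rim:** the last single-view height fit read 99.5 mm against the nominal 104 mm. I put this down to one camera being poor at judging height, since the touchdown height matched.

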